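# Eject the charged battery and stop it with the other finger

## Task

Release the charged blue-banded sprayer battery from its dock: press the red ejector key down with one fingertip, and have your other finger stop the battery as it springs out, after it has come at least a centimetre out of its seat but before its front reaches the open end of the dock. Do not grip or lift the battery, and leave everything else where it is. The program finishes while holding: the key kept pressed down and the battery, upright and still, pushing against your finger.

Things in the scene. Friction and masses are not known exactly. Their poses are not given: they have to be found in the camera images.
- dock: Black and grey battery dock fixed to the shelf. Origin at shelf level, under the middle of the catch (a red bar across the channel, x -2 to 2, y -12 to 12 mm, standing 6 mm above the channel floor, sinking with the key). Its channel runs along the dock's x; the battery springs out towards dock -x. The red key lies at the channel's +y side, its middle at x -28, y 45.5 mm.
- channel (a point): Point on the channel floor's centre line, level with the key's middle (dock x -28 mm), 20 mm above the shelf; axes as the dock's. The empty channel here, in front of the battery, is 42 mm wide (y -21 to 21 mm), with 4 mm walls rising 12 mm above its floor; it ends open 27 mm further on at dock x -55 mm. A finger can stand here while the other presses the key.
- pusher_housing (a point): Centre of the top of the black housing behind the battery (dock x 58 to 130 mm, 52 mm above the shelf). A spring pusher comes out of it: about 4 N over 70 mm, driving the freed battery at about 0.15 to 0.25 m/s.
- key_top (a point): Middle of the top face of the red ejector key, 36 mm (dock x) by 33 mm (dock y), 44 mm above the shelf when up, 34 mm when fully down. Moves with the key. A black collar 26 mm high surrounds its outer sides, out to dock y 67 mm.
- eject_key (a joint): Key travel straight down, m: 0 up, 0.010 fully down. Spring-loaded, 3 N at the start, 5.5 N at the bottom, plus a few newtons of catch friction; it springs up when let go. The catch frees the battery at about 6 mm; keep the key 7 mm or more down.
- battery: White block battery with a blue band, 50 mm (x) by 38 mm (y) by 32 mm high, about 0.12 kg, origin at the centre of its underside, axes as the dock's. Seated it stands on the channel floor with its origin at dock x = 27 mm and its front face against the catch at dock x = 2 mm. When freed it slides along dock -x.
- spare: Grey spare battery with a black band, same size, loose on the shelf beside the dock (dock -y side); leave alone. Origin at the centre of its underside.
- ratchet: Chrome ratchet with black grip, about 235 mm long, 33 mm high, lying loose; leave alone. Origin on the shelf near its middle, long axis x.
- glasses_case: Orange safety glasses case 165 x 75 x 55 mm, loose; leave alone. Origin at the centre of its underside.
- spoon_rest: White ceramic spoon rest, 100 mm bowl 18 mm high with bolts in it and a stub handle to its -x; leave alone. Origin at the centre of the bowl's underside.
- sprayer_head: Green plastic trigger sprayer head standing on its collar, 78 mm high, loose; leave alone. Origin at the centre of the collar's underside.
- bottle: Capped bottle 72 mm across, 160 mm high, loose; leave alone. Origin at the centre of its underside.
Things that resemble listed ones, but are neither listed nor needed, are in the scene too. What is shaped like the battery but orange or turquoise is not meant.

How it is judged:
On the way, in this order (a step that is already met when the one before it is completed fails the run):
1. the key is being pressed while the battery is still in its seat (value of joint eject_key above 0.002 m and x of battery in the frame of dock above 0.023 m).
2. the battery has sprung out and is stopped by a finger inside the dock, key down (value of joint eject_key above 0.006 m and x of battery in the frame of dock between -0.029 and 0.019 m and contact force between the fingers and battery above 0.4 N), for 0.3 s.
At the end, for the whole second after the job is handed in: The fingers hold the key at least 6 mm down, and the battery rests upright (within 0.15 rad) on the channel floor (within 5 mm), still, pushing on a finger with over 0.4 N, 8 to 56 mm out of its seat, its front still inside the dock's open end (all of step 2 and contact force between the fingers and eject_key above 1 N and z of battery in the frame of dock below 0.025 m and angle between battery's own z axis and vertical below 0.15 rad and linear speed of battery below 0.02 m/s); the arm keeps its last pose, push and grip.
It fails at once if the battery is lifted or tipped (z of battery in the frame of dock above 0.03 m or angle between battery's own z axis and vertical above 0.35 rad).
It fails at once if the battery slides past the open end of the dock (x of battery in the frame of dock below -0.031 m).
It fails at once if a bystander is moved more than 15 mm (distance of any of spare, ratchet, glasses_case, spoon_rest, sprayer_head, bottle from where it was at the start of the episode above 0.015 m).
It also fails if it takes over 29 s, if anything falls off the work surface, if the arm or the gripper's body presses on something with over 40 N, if the wrist force passes 120 N, or if a joint passes its speed limit or range.

## Robot

A 7-joint arm with a two-finger parallel gripper is mounted at the origin on the work surface. World frame = base frame: x ahead of the robot, y to its left, z up, the work surface at z = 0. Lengths are in m, angles in rad, forces in N, time in s.
With the tool pointing down it reaches from about 0.425 to 0.8 m from the base axis. Payload 8.3 kg.
Tool frame: the origin (TCP) lies at the very end of the fingers, on their centre line; the grasp point (between the pads) lies 19 mm behind it; z points along the fingers, y is the line along which they close (so a half turn about z gives the same grasp; the last joint's range is limited). The gripper opens to 85 mm and grips with 20 to 120 N. Pads are 22 mm wide; open, the fingers measure 114 mm over their backs; the gripper's body (76 mm by 85 mm) begins 54 mm behind the grasp point. The pads swing forward as they close: fully open they stand 13 mm farther back than shut.
Start: joints at [-0.063, 0.383, 0.016, 1.37, -0.006, 1.388, -0.046], TCP at [0.625, 0, 0.231] pointing down, gripper open.
Joint ranges: [-2.95, 2.95], [-0.25, 2.06], [-1.52, 1.56], [0.18, 2.33], [-1.44, 4.58], [0.02, 2.06], [-3.01, 3.01]. Speed limits (rad/s): [2.39, 2.39, 3.01, 3.01, 3.14, 3.14, 3.14].

## Interface

Orientations are given as a 3x3 rotation matrix whose columns are the frame's x, y, z axes.
In Python, from cell import ctrl gives the robot as it stands. The module is installed in compiled form; this text tells all that it offers.
- The arm moves only by the tool servo_tool, never from a script. Its argument "increments" is a list of rows, each an object with "travel": the shift along the tool's x, y, z in mm, a list of three; "dr": the turn, a rotation vector about the tool's x, y, z in degrees, a list of three; "fingers": the opening, from -1 (shut) to 1 (fully open). A call has exactly 5 rows; each row is the pose to reach, as a shift and turn from the pose commanded when the call began, along the tool's axes at that moment; what a row does not reach only later rows make up. A row lasts 1/8 s, in which the tool goes at most 62.5 mm and 10.7 degrees, less where a joint would pass 70% of its speed; a pose out of reach is approached as far as the arm can. A call with a gripper value outside its range is refused whole. The fingers move at their own pace and stop on an object; "grip_force" is the grip in N (left out, the last holds). Time passes only in rows, so rows that repeat a pose let the fingers close, or fill a call up. It gives the time, the measured TCP pose, the force, the opening and the grip force at its end, in the units of the state.
- ctrl.get_state(): the state, without advancing time (a new reading comes with each control period).
- ctrl.get_image(name): name is "scene" or "side" or "wrist"; returns (picture, depth): 480x640x3 uint8, red, green, blue; 480x640 float32, m along the optical axis (not along the pixel's ray), 0 where there is no reading.
- ctrl.camera_model(name): a dict with "K" (3x3 intrinsics, pixels), "rvec" (rotation vector, rad) and "tvec" (3), from world to camera coordinates, as OpenCV has them. Camera axes: x right, y down, z forward; pixel columns grow to the right and rows downward; lengths in m; the calibration is good to about 2 mm. A picture is of the moment at which its call begins: read the wrist's pose just before it. camera_model takes no time and is no camera call; for the wrist camera it gives the pose at the moment of the call.
- ctrl.close_job(): hands the job in; it is judged then, once.
The state is a dict: "clock": time; "qpos": joint angles; "joint_velocities": joint speeds; "tau": joint torques, N m; "position": TCP position; "orientation": TCP orientation; "contact_force": force on the tool from outside, world axes, zero at the start; "ft_torque": the same for the moment, N m; "width": finger opening in m; "grip_force": force on a finger pad.
Only numpy, scipy, OpenCV 4.12 (cv2) and the standard library are available. Lean on these libraries where they do the work, as an engineer would, in place of code of your own. Each camera call takes 0.05 s, during which the arm holds its last target. There are 200 camera calls.

## Working session

There is one attempt and no reset: what is moved stays moved. The work goes in short steps, Python scripts to look and compute and a tool call to move; the robot and the scene stay as the last step left them, time stands still between calls to the robot, and variables do not carry over. Pictures are saved under pics/ and viewed, at most 10 in all, crops included, and the job is handed in when it is done.

Besides the shell and the picture viewer there is one more tool, called after "Request:" by a JSON object that holds its "api" and its "payload". servo_tool: Moves the arm, as the interface text tells. Its arguments: {"type":"object","properties":{"increments":{"type":"array","items":{"type":"object","properties":{"travel":{"type":"array","items":{"type":"number"}},"dr":{"type":"array","items":{"type":"number"}},"fingers":{"type":"number"}}}},"grip_force":{"type":"number"}},"required":["increments"]}

```bash
mkdir -p pics
python3 - <<'E'
from cell import ctrl
import cv2,numpy as np
for n in ["scene","side"]:
    im,d=ctrl.get_image(n); cv2.imwrite(f"pics/{n}0.png",im[:,:,::-1]); np.savez(f"{n}0.npz",im=im,d=d)
    m=ctrl.camera_model(n); R=cv2.Rodrigues(np.array(m["rvec"]))[0]
    print(n,np.round(-R.T@np.array(m["tvec"]).ravel(),3),np.round(R,2).tolist(),m["K"])
print(ctrl.get_state())
E
```

```text
scene [1.278 0.116 1.017] [[-0.15, 0.99, 0.01], [0.8, 0.12, -0.58], [-0.58, -0.08, -0.81]] [[494.57238643   0.         319.40639704]
 [  0.         494.57238643 241.86165644]
 [  0.           0.           1.        ]]
side [0.071 0.772 0.804] [[-0.83, -0.56, -0.02], [-0.34, 0.52, -0.78], [0.45, -0.64, -0.62]] [[563.31348917   0.         313.6856798 ]
 [  0.         563.31348917 231.19235936]
 [  0.           0.           1.        ]]
{'clock': 0.1, 'qpos': array([-0.06286359,  0.38416381,  0.01638781,  1.37106211, -0.00628284,
        1.38824305, -0.04652335]), 'joint_velocities': array([ 0.00030625, -0.00211355,  0.00109977, -0.00159054,  0.00094307,
        0.00028717,  0.00040344]), 'tau': array([ 2.42329334e-03, -6.29131508e+01,  8.47312063e-01, -3.72759247e+01,
        1.67792483e-02,  1.04569664e-02,  7.96114705e-05]), 'position': array([6.24524858e-01, 4.51179744e-07, 2.30367025e-01]), 'orientation': array([[ 5.10094681e-06,  9.99998333e-01, -1.82577948e-03],
       [ 9.99999999e-01, -5.19271891e-06, -5.02598806e-05],
       [-5.02692775e-05, -1.82577922e-03, -9.99998332e-01]]), 'contact_force': array([-0.36494031, -0.43597397, -0.37679589]), 'ft_torque': array([0.03446678, 0.05529591, 0.06549109]), 'grip_force': 0.0, 'width': 0.08554881684552545}
```

View pics/scene0.png

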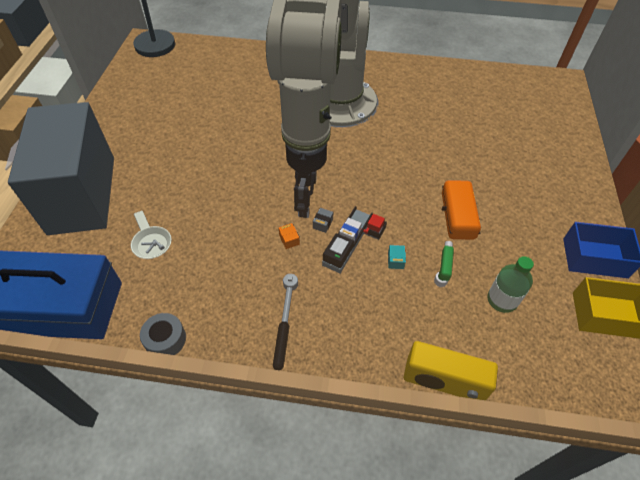

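View pics/side0.png

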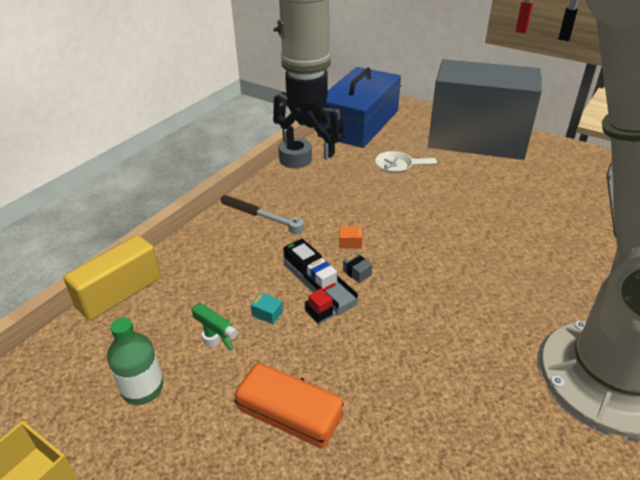

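The scene view shows the dock at about (350,237), with the blue-banded white battery at (352,228), the red key at (375,224) and the pusher housing at (338,252). The open end, near (362,212), faces the robot. In the side view the key is at (320,300) and the battery at (322,272).

Candidates for the battery:
- White with blue band, (352,228): this one, since it sits in the dock.
- Grey spare, (323,218): not it.
- Orange block, (289,235): not it.
- Turquoise block, (397,255): not it.

Next I'll measure and check a close crop.

```bash
cat > h.py <<'E'
import numpy as np,cv2
from cell import ctrl
def cloud(n,d,m=None):
    m=m or ctrl.camera_model(n);K=np.array(m["K"]);R=cv2.Rodrigues(np.array(m["rvec"]))[0];t=np.array(m["tvec"]).ravel()
    v,u=np.mgrid[:480,:640]
    P=np.stack([(u-K[0,2])/K[0,0]*d,(v-K[1,2])/K[1,1]*d,d],-1)
    return (P-t)@R
def red(im):
    r,g,b=[im[:,:,i].astype(int) for i in range(3)]
    return (r>100)&(g<0.35*r)&(b<0.35*r)
def white(im):
    hsv=cv2.cvtColor(im,cv2.COLOR_RGB2HSV); return (hsv[:,:,1]<40)&(hsv[:,:,2]>150)
def blue(im):
    r,g,b=[im[:,:,i].astype(int) for i in range(3)]
    return (b>80)&(b>1.6*r)&(b>1.4*g)
E
python3 - <<'E'
from h import *
for n,box in [("scene",(190,285,300,420)),("side",(220,340,260,380))]:
    f=np.load(n+"0.npz");im,d=f["im"],f["d"];P=cloud(n,d)
    b=np.zeros((480,640),bool);b[box[0]:box[1],box[2]:box[3]]=1
    for nm,M in [("red",red),("white",white),("blue",blue)]:
        m=M(im)&b&(d>0); Q=P[m]; 
        for lo,hi in [(.036,.049),(.046,.06)]:
            s=Q[(Q[:,2]>lo)&(Q[:,2]<hi)]
            if len(s)>8: print(n,nm,lo,len(s),np.round(s.mean(0),4),np.round(np.percentile(s[:,2],[5,50,95]),4), np.round(cv2.minAreaRect((s[:,:2]*1000).astype(np.float32)),1) if 0 else cv2.minAreaRect((s[:,:2]*1000).astype(np.float32)))
    m=b&(d>0)&(P[:,:,2]>.046)&(P[:,:,2]<.06); Q=P[m]; print(n,"top52",len(Q),cv2.minAreaRect((Q[:,:2]*1000).astype(np.float32)))
    c=im[box[0]:box[1],box[2]:box[3],::-1]; cv2.imwrite(f"pics/c_{n}.png",cv2.resize(c,None,fx=5,fy=5,interpolation=cv2.INTER_CUBIC))
E
```

```text
scene red 0.036 143 [0.5016 0.1509 0.0443] [0.0413 0.0441 0.048 ] ((500.91534423828125, 150.85324096679688), (34.00484085083008, 34.85297393798828), 68.89872741699219)
scene red 0.046 34 [0.5012 0.1517 0.0472] [0.0461 0.0469 0.0486] ((502.5986328125, 151.91134643554688), (33.12474822998047, 30.118186950683594), 64.67864990234375)
scene white 0.046 297 [0.5671 0.0799 0.0533] [0.05   0.0533 0.0565] ((563.0560913085938, 81.0281982421875), (38.45090103149414, 109.25652313232422), 70.0511474609375)
scene blue 0.046 73 [0.5407 0.0896 0.0531] [0.0504 0.0533 0.0553] ((540.180419921875, 89.2357406616211), (38.85649108886719, 16.252565383911133), 71.4528579711914)
scene top52 861 ((552.736328125, 95.11311340332031), (73.25967407226562, 187.41619873046875), 55.00269317626953)
side red 0.036 267 [0.4953 0.1532 0.0434] [0.0389 0.0437 0.0461] ((497.5364074707031, 152.2079315185547), (33.88744354248047, 39.63890838623047), 68.92418670654297)
side red 0.046 18 [0.4906 0.1549 0.0467] [0.0461 0.0464 0.0481] ((495.646240234375, 155.23451232910156), (38.58909225463867, 19.087453842163086), 41.01528549194336)
side white 0.036 76 [0.5145 0.0974 0.0433] [0.0369 0.0438 0.0488] ((548.9612426757812, 70.90206909179688), (32.88182830810547, 107.07882690429688), 53.00879669189453)
side white 0.046 394 [0.5573 0.0821 0.0521] [0.0487 0.0522 0.0548] ((562.591064453125, 81.1602783203125), (38.37232208251953, 111.9522933959961), 72.16979217529297)
side blue 0.046 97 [0.5395 0.0895 0.0524] [0.0505 0.0524 0.0547] ((539.1161499023438, 89.63729095458984), (38.83394241333008, 16.483755111694336), 73.12014770507812)
side top52 1011 ((551.2235107421875, 94.54254150390625), (72.86299133300781, 183.95306396484375), 56.177974700927734)
```

View pics/c_scene.png

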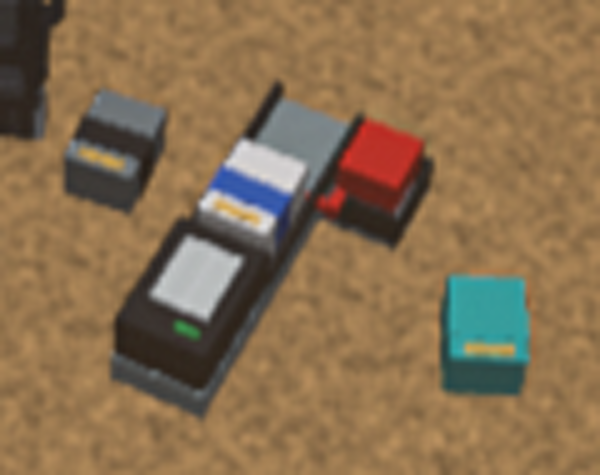

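The crop confirms the choice: the white battery with the blue band sits behind the catch, with the red key to its right. The dock's yaw is about -19°, and the key is at about (0.4985, 0.1515, 0.044). I'll move above it with partly closed fingers.

Request:
{"api": "servo_tool", "payload": {"increments": [{"travel": [26, -27, 0], "dr": [0, 0, -10], "fingers": -0.27}, {"travel": [52, -53, 0], "dr": [0, 0, -20], "fingers": -0.27}, {"travel": [78, -80, 0], "dr": [0, 0, -30], "fingers": -0.27}, {"travel": [104, -106, 0], "dr": [0, 0, -40], "fingers": -0.27}, {"travel": [130, -133, 0], "dr": [0, 0, -50], "fingers": -0.27}]}}

```text
clock: 0.72
position: [0.4908, 0.1307, 0.2309]
orientation: [[-0.77, 0.638, -0.001], [0.638, 0.77, -0.0], [0.0, -0.001, -1.0]]
contact_force: [-0.8, -0.2, 0.3]
width: 0.0313
grip_force: 0.0
```

Request:
{"api": "servo_tool", "payload": {"increments": [{"travel": [0, 0, 0], "dr": [0, 0, -10], "fingers": -0.27}, {"travel": [0, 0, 0], "dr": [0, 0, -21], "fingers": -0.27}, {"travel": [0, 0, 0], "dr": [0, 0, -21], "fingers": -0.27}, {"travel": [0, 0, 0], "dr": [0, 0, -21], "fingers": -0.27}, {"travel": [0, 0, 0], "dr": [0, 0, -21], "fingers": -0.27}]}}

```text
clock: 1.35
position: [0.492, 0.1299, 0.2311]
orientation: [[-0.945, 0.328, -0.0], [0.328, 0.945, -0.0], [0.0, -0.0, -1.0]]
contact_force: [-0.2, -0.1, 0.1]
width: 0.0306
grip_force: 0.0
```

Run:
```python
from h import *
m=ctrl.camera_model("wrist");im,d=ctrl.get_image("wrist"); np.savez("w0.npz",im=im,d=d); cv2.imwrite("pics/w0.png",im[:,:,::-1])
s=ctrl.get_state();print(s["clock"],s["position"],np.round(s["orientation"],4).tolist(),s["width"],s["contact_force"])
P=cloud("wrist",d,m)
for nm,M,lo,hi in [("red",red,.036,.052),("blue",blue,.045,.06),("red catch",red,.015,.034)]:
    k=M(im)&(d>0)&(P[:,:,2]>lo)&(P[:,:,2]<hi); Q=P[k]
    if len(Q)>8:
        r=cv2.minAreaRect((Q[:,:2]*1000).astype(np.float32)); print(nm,len(Q),np.round(np.median(Q,0),4),r)
```

```text
1.4 [0.49200111 0.12996148 0.23120529] [[-0.9449, 0.3275, -0.0002], [0.3275, 0.9449, 0.0], [0.0002, -0.0001, -1.0]] 0.031029256901502548 [0.7276307  0.3792301  0.10089625]
red 1686 [0.4977 0.1536 0.043 ] ((498.6510925292969, 153.5048065185547), (32.396728515625, 36.04377746582031), 71.11056518554688)
blue 752 [0.5395 0.0904 0.0514] ((539.6212768554688, 90.55682373046875), (38.16291046142578, 16.61678123474121), 70.75524139404297)
red catch 301 [0.5126 0.1198 0.0249] ((498.1040954589844, 133.7437744140625), (75.0359878540039, 48.02461242675781), 70.95582580566406)
```

View pics/w0.png

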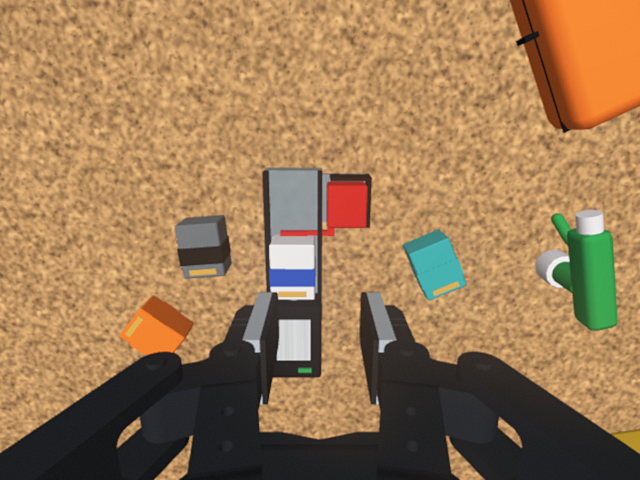

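The wrist view shows the key at (347,205), the battery at (292,268), the catch at (305,233) and the empty channel at (295,200). The key measures 32×36 mm, which matches the description, and the yaw is -19.0°. I'll correct the TCP by (+1.5, +1.5) mm and descend to about 65 mm.

Request:
{"api": "servo_tool", "payload": {"increments": [{"travel": [1.5, 1.5, 40], "dr": [0, 0, 0], "fingers": -0.15}, {"travel": [1.5, 1.5, 80], "dr": [0, 0, 0], "fingers": -0.15}, {"travel": [1.5, 1.5, 120], "dr": [0, 0, 0], "fingers": -0.15}, {"travel": [1.5, 1.5, 150], "dr": [0, 0, 0], "fingers": -0.15}, {"travel": [1.5, 1.5, 166], "dr": [0, 0, 0], "fingers": -0.15}]}}

```text
clock: 2.02
position: [0.4902, 0.1317, 0.0637]
orientation: [[-0.945, 0.326, -0.002], [0.326, 0.945, -0.0], [0.002, -0.001, -1.0]]
contact_force: [0.4, 0.5, 0.7]
width: 0.0362
grip_force: 0.0
```

Run:
```python
from h import *
m=ctrl.camera_model("side");im,d=ctrl.get_image("side"); c=im[210:330,250:390,::-1]
cv2.imwrite("pics/s1.png",cv2.resize(c,None,fx=5,fy=5,interpolation=cv2.INTER_CUBIC))
s=ctrl.get_state();print(s["clock"],s["position"],s["width"],s["contact_force"])
```

```text
2.075 [0.48963898 0.13150046 0.06247944] 0.036186092995322605 [-0.29762328  0.51373393 -0.90619683]
```

View pics/s1.png

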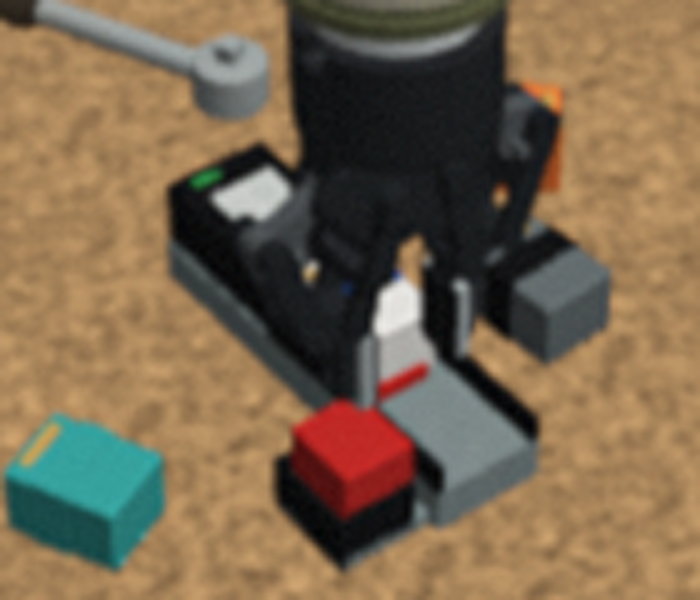

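The close side view shows the key finger's pad bottom at crop (367,405), above the key at (350,440). The stop finger's pad bottom is at (462,350), over the channel. I'll check by projecting where the tips should be.

Run:
```python
from h import *
m=ctrl.camera_model("side");s=ctrl.get_state();p,R=s["position"],s["orientation"]
for y in (.018,-.018):
  for x in (.011,-.011):
    for z in (0,-.007):
      q=cv2.projectPoints((p+R@np.array([x,y,z]))[None],np.array(m["rvec"]),np.array(m["tvec"]),np.array(m["K"]),None)[0].ravel()
      print(y,x,z,np.round((q-[250,210])*5))
```

```text
0.018 0.011 0 [376. 414.]
0.018 0.011 -0.007 [376. 400.]
0.018 -0.011 0 [340. 381.]
0.018 -0.011 -0.007 [340. 367.]
-0.018 0.011 0 [451. 372.]
-0.018 0.011 -0.007 [452. 359.]
-0.018 -0.011 0 [415. 341.]
-0.018 -0.011 -0.007 [415. 327.]
```

The projection agrees, with the tips sitting about 6 mm behind the TCP. I'll descend until they touch the key.

Request:
{"api": "servo_tool", "payload": {"increments": [{"travel": [0, 0, 8], "dr": [0, 0, 0], "fingers": -0.15}, {"travel": [0, 0, 14], "dr": [0, 0, 0], "fingers": -0.15}, {"travel": [0, 0, 18], "dr": [0, 0, 0], "fingers": -0.15}, {"travel": [0, 0, 21], "dr": [0, 0, 0], "fingers": -0.15}, {"travel": [0, 0, 23], "dr": [0, 0, 0], "fingers": -0.15}]}}

```text
clock: 2.7
position: [0.4912, 0.1321, 0.0425]
orientation: [[-0.946, 0.325, 0.0], [0.325, 0.946, 0.0], [-0.0, 0.0, -1.0]]
contact_force: [-2.2, -1.6, 5.6]
width: 0.0364
grip_force: 2.3
```

Request:
{"api": "servo_tool", "payload": {"increments": [{"travel": [0, 0, 1], "dr": [0, 0, 0], "fingers": -0.15}, {"travel": [0, 0, 2], "dr": [0, 0, 0], "fingers": -0.15}, {"travel": [0, 0, 3], "dr": [0, 0, 0], "fingers": -0.15}, {"travel": [0, 0, 3], "dr": [0, 0, 0], "fingers": -0.15}, {"travel": [0, 0, 3], "dr": [0, 0, 0], "fingers": -0.15}]}}

```text
clock: 3.32
position: [0.4912, 0.132, 0.0394]
orientation: [[-0.946, 0.326, 0.0], [0.326, 0.946, 0.0], [-0.0, 0.0, -1.0]]
contact_force: [-0.7, -0.0, 3.9]
width: 0.0364
grip_force: 2.1
```

Run:
```python
from h import *
im,d=ctrl.get_image("side"); c=im[210:330,250:390,::-1]
cv2.imwrite("pics/s2.png",cv2.resize(c,None,fx=5,fy=5,interpolation=cv2.INTER_CUBIC))
s=ctrl.get_state();print(s["clock"],s["position"],s["width"],s["contact_force"],s["grip_force"],s["ft_torque"])
```

```text
3.375 [0.4911791  0.13206408 0.03937186] 0.03649418911839509 [0.02013567 0.22816694 4.8970288 ] 2.0793966203927994 [0.07798436 0.12878093 0.03287432]
```

View pics/s2.png

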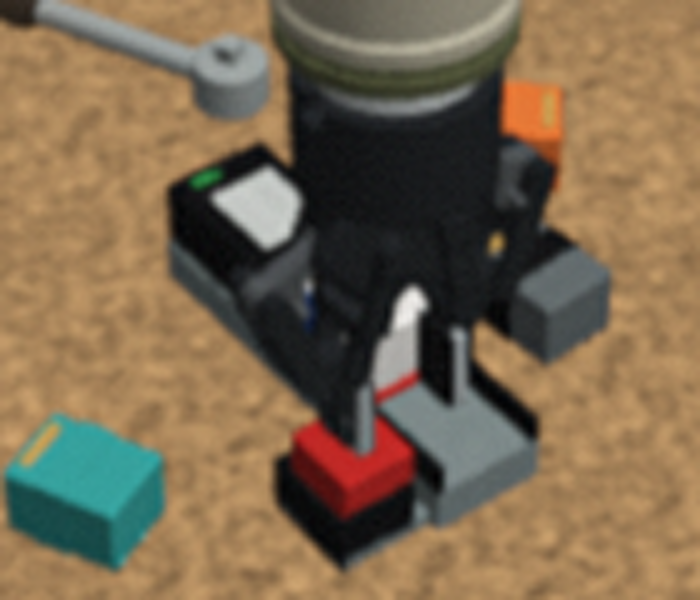

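The key finger sits on the key at crop (362,440), and the force is about 5 N. The battery is still seated behind the catch, and the stop finger stands in the channel at (460,395). I'll press on.

Request:
{"api": "servo_tool", "payload": {"increments": [{"travel": [0, 0, 1.5], "dr": [0, 0, 0], "fingers": -0.15}, {"travel": [0, 0, 3], "dr": [0, 0, 0], "fingers": -0.15}, {"travel": [0, 0, 4.5], "dr": [0, 0, 0], "fingers": -0.15}, {"travel": [0, 0, 6], "dr": [0, 0, 0], "fingers": -0.15}, {"travel": [0, 0, 6], "dr": [0, 0, 0], "fingers": -0.15}]}}

```text
clock: 4.0
position: [0.4911, 0.132, 0.0334]
orientation: [[-0.945, 0.326, 0.0], [0.326, 0.945, 0.0], [0.0, 0.0, -1.0]]
contact_force: [-1.3, 0.2, 5.7]
width: 0.0362
grip_force: 4.4
```

Request:
{"api": "servo_tool", "payload": {"increments": [{"travel": [0, 0, 1], "dr": [0, 0, 0], "fingers": -0.15}, {"travel": [0, 0, 2], "dr": [0, 0, 0], "fingers": -0.15}, {"travel": [0, 0, 2.5], "dr": [0, 0, 0], "fingers": -0.15}, {"travel": [0, 0, 2.5], "dr": [0, 0, 0], "fingers": -0.15}, {"travel": [0, 0, 2.5], "dr": [0, 0, 0], "fingers": -0.15}]}}

```text
clock: 4.62
position: [0.4913, 0.1323, 0.0325]
orientation: [[-0.945, 0.326, 0.001], [0.326, 0.945, 0.0], [-0.001, 0.001, -1.0]]
contact_force: [-9.3, -2.5, 23.5]
width: 0.0364
grip_force: 13.5
```

Run:
```python
from h import *
im,d=ctrl.get_image("side"); c=im[210:330,250:390,::-1]
cv2.imwrite("pics/s3.png",cv2.resize(c,None,fx=5,fy=5,interpolation=cv2.INTER_CUBIC))
P=cloud("side",d); 
b=np.zeros((480,640),bool);b[285:320,300:335]=1
Q=P[red(im)&b&(d>0)];print("key top z pct",np.round(np.percentile(Q[:,2],[50,80,90,95]),4))
for i in range(4):
    im,d=ctrl.get_image("scene") if i==0 else (im,d)
    s=ctrl.get_state();print(s["clock"],s["position"],s["contact_force"],s["grip_force"])
    if i: ctrl.get_image("side")
P=cloud("scene",d);b[:]=0;b[190:285,300:420]=1
Q=P[blue(im)&b&(d>0)];print("blue",len(Q),np.median(Q,0) if len(Q) else 0)
```

```text
key top z pct [0.0337 0.035  0.0359 0.0373]
4.725 [0.49127812 0.13234614 0.03248376] [-8.70288633 -3.11713695 24.1472443 ] 13.540357502170082
4.725 [0.49127812 0.13234614 0.03248376] [-8.70288633 -3.11713695 24.1472443 ] 13.540357502170082
4.775 [0.49130917 0.13234345 0.03248057] [-8.88097336 -0.99108584 23.37802015] 13.538097850978374
4.825 [0.49129246 0.13231303 0.03246562] [-8.55457639 -1.36643157 22.64533391] 13.539165733054688
blue 70 [0.5221921  0.09683736 0.05301138]
```

View pics/s3.png

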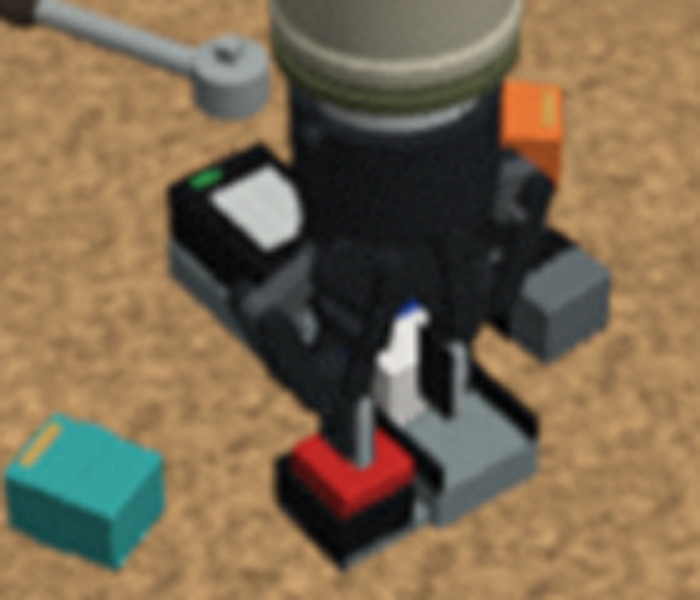

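The battery came about 19 mm out, putting its origin at dock x of about 8 mm, and it rests against the stop finger at crop (445,385). The key is fully down with its top at 34–35 mm. I'll hold briefly, then hand in.

Request:
{"api": "servo_tool", "payload": {"increments": [{"travel": [0, 0, 0], "dr": [0, 0, 0], "fingers": -0.15}, {"travel": [0, 0, 0], "dr": [0, 0, 0], "fingers": -0.15}, {"travel": [0, 0, 0], "dr": [0, 0, 0], "fingers": -0.15}, {"travel": [0, 0, 0], "dr": [0, 0, 0], "fingers": -0.15}, {"travel": [0, 0, 0], "dr": [0, 0, 0], "fingers": -0.15}]}}

```text
clock: 5.5
position: [0.4913, 0.1323, 0.0325]
orientation: [[-0.945, 0.326, 0.001], [0.326, 0.945, 0.0], [-0.001, 0.001, -1.0]]
contact_force: [-9.1, -1.5, 23.1]
width: 0.0364
grip_force: 13.5
```

```bash
python3 -c "
from cell import ctrl
print(ctrl.get_state()['contact_force'],ctrl.close_job())"
```

```text
the job is handed in; nothing more can be done
[-9.13514967 -1.46280773 23.07825449] None
```

I handed the job in at about 5.5 s with the key held fully down and the battery resting against the other finger, about 19 mm out of its seat and still inside the dock; no verdict came back.

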